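# Pack the lens case and hold its lid half open

### The job

Pack the silver lens and the dark grey lens hood into the two empty front compartments of the case, one in each (either way round), upright on the case floor and set in rather than dropped. Then bring the lid with its bar handle forward from where it leans back, and hold it 45 degrees from shut (give or take 7 degrees) so that a colleague can slip a label in under it; it would fall shut from there, so do not let it come near shut. Finish while still holding the lid at that angle with nothing else propping it, the lens and hood left standing in place, and leave everything else where it is.

Things in the scene. Friction and masses are not known exactly. Their poses are not given: they have to be found in the camera images.
- case: Grey plastic case base, 150 x 150 x 40 mm high, open-topped, fixed. Origin: centre of underside. x points from front (robot side) to hinge side, y left, z up. Walls and two crossing dividers are 4 mm thick, all 40 mm high; floor 6 mm. Four square cells 69 x 69 mm inside, centred at x, y = +-36.5 mm. The front two (x = -36.5) are empty; the back two hold a battery and caps, below the rim.
- cell_left (a point): Centre of the floor of the empty front left cell (case x = -36.5, y = +36.5, z = 6 mm).
- cell_right (a point): Centre of the floor of the empty front right cell (case x = -36.5, y = -36.5, z = 6 mm).
- lid (a joint): Lid angle about its hinge, rad: 0 is shut (rim on rim), growing as it opens; 0.785 is the wanted 45 degrees. It starts leaning back open against its stop at 1.85. Nearly frictionless hinge: let go, it falls back to the stop above about 1.35 and falls shut below about 1.15. 350 g.
- lid_hinge (a point): Middle of the hinge line, on the back rim of the case (case x = +75, y = 0, z = 40 mm); the line runs along case y. The lid is a clear plastic shell with grey edges, 150 x 150 mm, 45 mm deep, thin-walled; shut, it spans case x = -75 to +75 and z = 40 to 85 mm.
- lid_bar (a point): Middle of the lid's handle: grey round bar 12 mm thick, 120 mm long, parallel to the hinge (case y), 40 mm beyond the lid's free edge on an arm at each end (108 mm clear between). With the lid shut it lies 190 mm from the hinge towards case -x and 15 mm above it; it turns with the lid and is at the top when the lid leans open. Axes are the lid's: equal to the case's when shut.
- lens_center (a point): Centre of the silver metal lens, a solid upright cylinder 62 mm in diameter and 78 mm high with dark ribs, standing on the shelf; its point is 39 mm above its underside. About 300 g.
- hood_mid (a point): Centre of the lens hood, a hard dark grey silicone tube open at both ends, 64 mm outside and 54 mm inside diameter, 72 mm high, standing upright on the shelf; its point is 36 mm above its underside. Rigid. About 90 g.
- battery: Bystander: black battery 52 x 58 x 26 mm high lying in the back left cell. Origin at its underside. Leave it.
- caps: Bystander: stack of three black caps, 58 mm across, 24 mm high, in the back right cell. Origin at its underside. Leave it.
- filter: Bystander: square glass filter in a grey plastic frame, 84 x 84 x 6 mm, lying on the shelf. Origin at its underside. Leave it.
- blower: Bystander: orange blower bulb, 66 mm across, 115 mm high with its nozzle up. Origin at its underside. Leave it.
- dispenser: Bystander: push dispenser of round caps, an upright clear tube on a white foot 84 mm across, 164 mm high. Origin at its underside. Leave it.
- cap: Bystander: a loose black lens cap with a grey disc, 52 mm across, 8 mm thick, lying on the shelf. Origin at its underside. Leave it.
- cardbox: Bystander: flat white memory card box, 70 x 100 x 16 mm, lying on the shelf. Origin at its underside. Leave it.
Mind the look-alikes: they are no part of the job. Leave any blue look-alike of the case alone. Of the things that look like the part that bears hood_mid, the smaller one is meant.

How it is judged:
On the way:
1. lens and hood both stand upright in the front cells, released, with the lid still leaning back open (x of lens_center in the frame of case between -0.075 and 0 m and y of lens_center in the frame of case between -0.075 and 0.075 m and z of lens_center in the frame of case between 0.042 and 0.049 m and angle between each of lens_center, hood_mid's own z axis and vertical below 0.1 rad and x of hood_mid in the frame of case between -0.075 and 0 m and y of hood_mid in the frame of case between -0.075 and 0.075 m and z of hood_mid in the frame of case between 0.039 and 0.046 m and contact force between the fingers and lens below 0.1 N and contact force between the fingers and hood below 0.1 N and value of joint lid above 1.4 rad), for 0.2 s.
At the end, for the whole second after the job is handed in: The lens and the hood stand upright (within 6 degrees) on the floor of the front cells, not touched by the gripper, and the robot holds the lid still at 45 degrees from shut, within 7 degrees, for the last second, the lid touching none of the loose things (x of lens_center in the frame of case between -0.075 and 0 m and y of lens_center in the frame of case between -0.075 and 0.075 m and z of lens_center in the frame of case between 0.042 and 0.049 m and angle between each of lens_center, hood_mid's own z axis and vertical below 0.1 rad and x of hood_mid in the frame of case between -0.075 and 0 m and y of hood_mid in the frame of case between -0.075 and 0.075 m and z of hood_mid in the frame of case between 0.039 and 0.046 m and contact force between each of the fingers, lid and lens below 0.1 N and contact force between each of the fingers, lid and hood below 0.1 N and value of joint lid between 0.663 and 0.907 rad and velocity of joint lid between -0.05 and 0.05 rad/s and contact force between any of the fingers, the arm and lid above 0.3 N and contact force between lid and filter below 0.1 N and contact force between lid and blower below 0.1 N and contact force between lid and dispenser below 0.1 N and contact force between lid and cap below 0.1 N and contact force between lid and cardbox below 0.1 N and contact force between lid and battery below 0.1 N and contact force between lid and caps below 0.1 N); the arm keeps its last pose, push and grip.
It fails at once if anything but the lens, the hood and the lid is moved more than 25 mm (distance of any of filter, blower, dispenser, cap, cardbox, battery, caps from where it was at the start of the episode above 0.025 m).
It fails at once if once the lid is off its stop it comes near shut (below 17 degrees) (value of joint lid below 0.3 rad).
It fails at once if the lens is dropped into the case (linear speed of lens above 0.5 m/s and contact force between the fingers and lens below 0.1 N and horizontal distance between lens_center and case below 0.12 m).
It fails at once if the hood is dropped into the case (linear speed of hood above 0.5 m/s and contact force between the fingers and hood below 0.1 N and horizontal distance between hood_mid and case below 0.12 m).
It also fails if it takes over 72 s, if anything falls off the work surface, if the arm or the gripper's body presses on something with over 40 N, if the wrist force passes 120 N, or if a joint passes its speed limit or range.

### The arm

A 7-joint arm with a two-finger parallel gripper is mounted at the origin on the work surface. World frame = base frame: x ahead of the robot, y to its left, z up, the work surface at z = 0. Lengths are in m, angles in rad, forces in N, time in s.
With the tool pointing down it reaches from about 0.425 to 0.8 m from the base axis. Payload 8.3 kg.
Tool frame: the origin (TCP) lies midway between the tips of the shut fingers; the grasp point (between the pads) lies 19 mm behind it; z points along the fingers, y is the line along which they close (so a half turn about z gives the same grasp; the last joint's range is limited). The gripper opens to 85 mm and grips with 20 to 120 N. Pads are 22 mm wide; open, the fingers measure 114 mm over their backs; the gripper's body (76 mm by 85 mm) begins 54 mm behind the grasp point. The pads swing forward as they close: fully open they stand 13 mm farther back than shut.
Start: joints at [-1.403, 0.383, 0.016, 1.37, -0.006, 1.388, -0.046], TCP at [0.143, 0.608, 0.231] pointing down, gripper open.
Joint ranges: [-2.95, 2.95], [-0.25, 2.06], [-1.52, 1.56], [0.18, 2.33], [-1.44, 4.58], [0.02, 2.06], [-3.01, 3.01]. Speed limits (rad/s): [2.39, 2.39, 3.01, 3.01, 3.14, 3.14, 3.14].

### API

Orientations are given as a unit quaternion [x, y, z, w].
In Python, from rig import * gives the robot as it stands. The module is installed in compiled form; this text tells all that it offers.
- The arm moves only by the tool carry_out, never from a script. Its argument "moves" is a list of rows, each a list of 5 numbers: the shift along the tool's x, y, z in m, then the turn about the tool's z in degrees, then the opening, from 0 (shut) to 1 (fully open). A call has 1 to 10 rows; each row shifts and turns the commanded pose from where the row before left it, along the tool's axes as they then stand; what a row does not reach is not made up. A row lasts 1/8 s, in which the tool goes at most 62.5 mm and 10.7 degrees, less where a joint would pass 70% of its speed; a pose out of reach is approached as far as the arm can. A call is refused whole if a number of a shift passes 0.0625 or a number of a turn 10.7, either way. A call with a gripper value outside its range is refused whole. The fingers move at their own pace and stop on an object; "grip_force" is the grip in N (left out, the last holds). Time passes only in rows, so rows that do not move let the fingers close. It gives the time, the measured TCP pose, the force, the opening and the grip force at its end, in the units of the state.
- get_state(): the state, without advancing time (a new reading comes with each control period).
- read_camera(name): name is "side" or "top" or "wrist"; returns a dict with "frame" (384x512x3 uint8, red, green, blue), "mtx" (3x3 intrinsics, pixels), "rvec" (rotation vector, rad) and "tvec" (3), from world to camera coordinates, as OpenCV has them; the wrist camera has in their place "T_tool_cam" (4x4, takes a point from camera to tool coordinates, whose origin is the TCP and whose axes are the flange's). Camera axes: x right, y down, z forward; pixel columns grow to the right and rows downward; lengths in m; the calibration is good to about 2 mm. A picture is of the moment at which its call begins: read the wrist's pose just before it. There is no depth.
- finish_job(): hands the job in; it is judged then, once.
The state is a dict: "time": time; "q": joint angles; "qvel": joint speeds; "joint_torque": joint torques, N m; "tool_pos": TCP position; "eef_rot": TCP orientation; "wrist_force": force on the tool from outside, world axes, zero at the start; "ft_torque": the same for the moment, N m; "opening": finger opening in m; "grip_force": force on a finger pad.
Only numpy, scipy, OpenCV 4.12 (cv2) and the standard library are available. Lean on these libraries where they do the work, as an engineer would, in place of code of your own. Each camera call takes 0.05 s, during which the arm holds its last target. There are 200 camera calls.

## Working session

There is one attempt and no reset: what is moved stays moved. The work goes in short steps, Python scripts to look and compute and a tool call to move; the robot and the scene stay as the last step left them, time stands still between calls to the robot, and variables do not carry over. Pictures are saved under pics/ and viewed, at most 13 in all, crops included, and the job is handed in when it is done.

Besides the shell and the picture viewer there is one more tool, called after "Emit:" as a command line: name --pt "numbers of a row" for each row, then --argument value for the rest. carry_out: Moves the arm, as the interface text tells. Its arguments: {"type":"object","properties":{"moves":{"type":"array"},"grip_force":{"type":"number"}},"required":["moves"]}

```bash
mkdir -p pics; cat > h.py <<'E'
from rig import *
import numpy as np, cv2
from scipy.spatial.transform import Rotation as R
def cam(n):
    s=get_state(); c=read_camera(n)
    if n=="wrist":
        T=np.eye(4); T[:3,:3]=R.from_quat(s["eef_rot"]).as_matrix(); T[:3,3]=s["tool_pos"]
        T=T@c["T_tool_cam"]; o=T[:3,3]; Rw=T[:3,:3]
    else:
        Rc=cv2.Rodrigues(np.array(c["rvec"],float))[0]; Rw=Rc.T; o=-Rw@np.array(c["tvec"],float).ravel()
    return c["frame"],np.array(c["mtx"]),Rw,o
def ray(C,u,v,z):
    _,K,Rw,o=C; d=Rw@np.linalg.inv(K)@np.array([u,v,1.]); return o+d*(z-o[2])/d[2]
def proj(C,p):
    _,K,Rw,o=C; q=K@(Rw.T@(np.asarray(p)-o)); return q[:2]/q[2]
def save(C,name): cv2.imwrite("pics/"+name,C[0][:,:,::-1])
def tool(p):
    s=get_state(); return R.from_quat(s["eef_rot"]).inv().apply(np.asarray(p)-s["tool_pos"])
E
python3 - <<'E'
from h import *
import pickle
a=cam("top");b=cam("side");w=cam("wrist")
pickle.dump((a,b,w),open("c0.pkl","wb"))
im=np.hstack([a[0],b[0]])
save(a,"top0.png");save(b,"side0.png")
s=get_state();print(s["time"],s["tool_pos"],s["eef_rot"],s["opening"],s["wrist_force"])
for c in (a,b,w):print(c[3],c[2][:,2])
E
```

```text
0.15 [0.14282622 0.60806341 0.23050625] [ 1.15114998e-01  9.93351881e-01 -7.55151813e-04 -9.10169408e-05] 0.08558834464469496 [0.17760795 0.66223748 0.4726177 ]
[0.27075258 0.04144682 1.24121143] [ 1.88678071e-01 -6.16396973e-04 -9.82038800e-01]
[ 0.08034866 -0.92146581  1.13330842] [ 0.28530486  0.64657948 -0.70748577]
[0.07210772 0.62498554 0.3721416 ] [ 0.27975004 -0.06795352 -0.95766499]
```

View pics/top0.png

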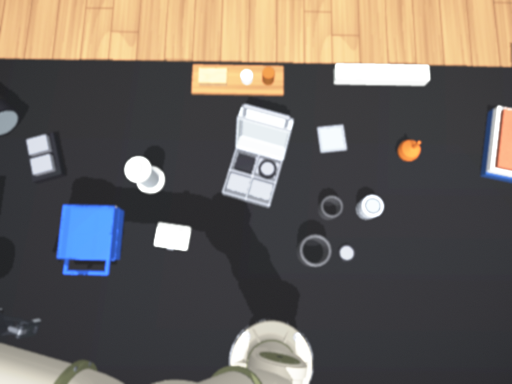

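View pics/side0.png

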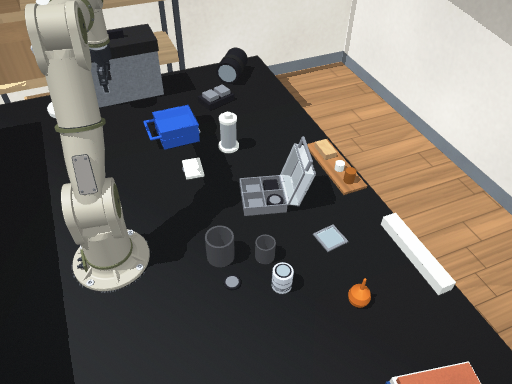

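The top view shows the case with its front cells at about (237,184) and (262,190), the small hood at (331,207), the lens at (370,207) and the large hood look-alike at (315,250). The lid leans back at about (265,128), and the side view agrees with this. Next I'll measure these features.

```bash
python3 - <<'E'
from h import *
import pickle
a,b,w=pickle.load(open("c0.pkl","rb"))
c=cv2.resize(a[0][90:280,215:415],None,fx=3.1,fy=3.1,interpolation=cv2.INTER_CUBIC)
g=cv2.resize(b[0][130:300,190:360],None,fx=2.4,fy=2.4)
cv2.imwrite("pics/crop0.png",c[:,:,::-1])
for n,u,v,z in [("hood",331,207,.072),("hoodbase?",331,207,0),("lens",370,205,.078),("cl",237,184,.006),("cr",262,190,.006)]:
    print(n,ray(a,u,v,z).round(3))
print("side hood",ray(b,265,241,.072).round(3),"lens",ray(b,283,269,.078).round(3))
E
```

```text
hood [ 0.448 -0.17   0.072]
hoodbase? [ 0.459 -0.184  0.   ]
lens [ 0.455 -0.284  0.078]
cl [0.526 0.112 0.006]
cr [0.509 0.033 0.006]
side hood [ 0.451 -0.17   0.072] lens [ 0.456 -0.288  0.078]
```

View pics/crop0.png

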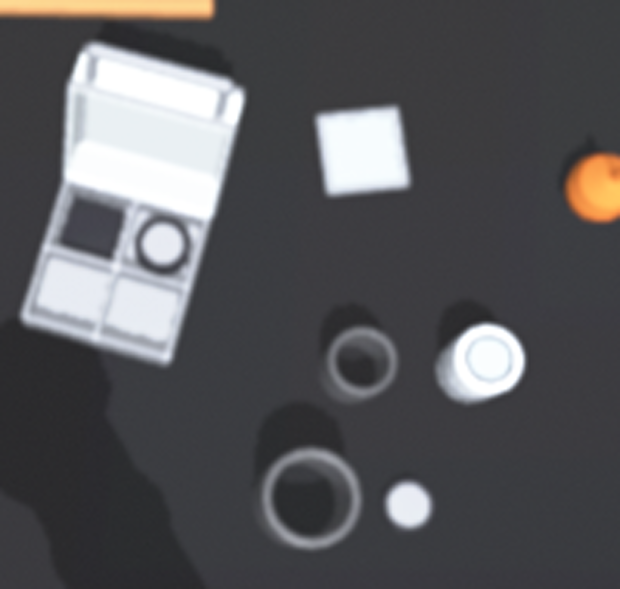

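The crop shows the case's front corners at crop (22,320) and (168,362), which puts its yaw near -16°. The hood rim circle is at (362,362) and the lens top at (489,357). I'll move along an arc to just in front of the case.

Emit:
carry_out --pt "-0.043 -0.025 0 0 1" --pt "-0.043 -0.025 0 0 1" --pt "-0.043 -0.025 0 0 1" --pt "-0.043 -0.025 0 0 1" --pt "-0.043 -0.025 0 0 1" --pt "-0.043 -0.025 0 0 1" --pt "-0.043 -0.025 0 0 1" --pt "-0.043 -0.025 0 0 1" --pt "-0.043 -0.025 0 0 1" --pt "-0.007 -0.045 0 0 1"

```text
time: 1.4
tool_pos: [0.4667, 0.2535, 0.2304]
eef_rot: [0.116, 0.993, -0.001, 0.0]
wrist_force: [0.3, -0.6, 0.4]
opening: 0.0855
grip_force: 0.0
```

Emit:
carry_out --pt "-0.007 -0.045 0 0 1" --pt "-0.007 -0.045 0 0 1" --pt "-0.007 -0.045 0 0 1" --pt "-0.007 -0.045 0 0 1" --pt "0 0 0 0 1" --pt "0 0 0 0 1" --pt "0 0 0 0 1"

```text
time: 2.28
tool_pos: [0.4507, 0.0752, 0.2311]
eef_rot: [0.114, 0.993, -0.0, -0.0]
wrist_force: [-0.1, -1.2, 0.1]
opening: 0.0853
grip_force: 0.0
```

```bash
python3 - <<'E'
from h import *
import pickle
w=cam("wrist");pickle.dump(w,open("w1.pkl","wb"))
cv2.imwrite("pics/w1.png",cv2.resize(w[0],None,fx=1.5,fy=1.5)[:,:,::-1])
s=get_state();print(s["time"],s["tool_pos"],s["eef_rot"],s["q"])
E
```

```text
2.325 [0.4507462  0.07508001 0.23108744] [ 1.14008349e-01  9.93479761e-01 -1.52081737e-04 -1.93442860e-04] [-0.64855417  0.006415    0.4189822   1.82138967 -0.00253652  1.31481042
  1.11334657]
```

View pics/w1.png

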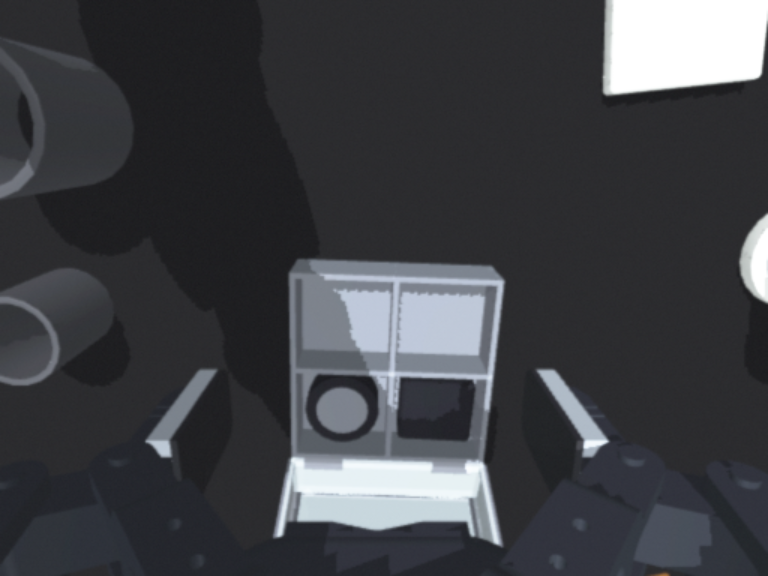

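The wrist view (1.5x) shows the case from close by. The front rim corners are at (293,275) and (502,281), the divider crossing is at (391,373), and the front cells are to the left and right of x=394. The hood rim is cut off at far left (20,342).

```bash
python3 - <<'E'
from h import *
import pickle
w=pickle.load(open("w1.pkl","rb"));a=pickle.load(open("c0.pkl","rb"))[0]
z=.04
f=lambda u,v:ray(w,u/1.5,v/1.5,z)
FR,FL,J,BR,BL=f(293,275),f(502,281),f(391,373),f(291,458),f(488,458)
for n,p in zip("FR FL J BR BL".split(),(FR,FL,J,BR,BL)):print(n,p.round(4))
print("widths",np.linalg.norm(FL-FR),np.linalg.norm(BL-BR),np.linalg.norm(BL-FL))
for n,d in(("front",FL-FR),("back",BL-BR)):print(n,np.degrees(np.arctan2(-d[0],d[1])))
d=FL-FR;yaw=np.arctan2(-d[0],d[1])
ex=np.array([np.cos(yaw),np.sin(yaw),0]);ey=np.array([-ex[1],ex[0],0])
print("centre est",((FL+FR)/2+.075*ex).round(4),J.round(4))
# top cam
g=lambda u,v:ray(a,215+(u+.5)/3.1-.5,90+(v+.5)/3.1-.5,z)
print("top FL FR J",g(22,320).round(4),g(168,362).round(4),g(115,264).round(4))
E
```

```text
FR [0.4578 0.014  0.04  ]
FL [0.4951 0.1548 0.04  ]
J [0.5466 0.0639 0.04  ]
BR [ 0.6003 -0.0282  0.04  ]
BL [0.6353 0.1216 0.04  ]
widths 0.14565678185650363 0.1538374514102642 0.1440455396178542
front -14.843440901362944
back -13.121153714461752
centre est [0.5489 0.0652 0.04  ] [0.5466 0.0639 0.04  ]
top FL FR J [0.491  0.1559 0.04  ] [0.4516 0.0119 0.04  ] [0.5489 0.0656 0.04  ]
```

Emit:
carry_out --pt "-0.011 -0.048 0 0 1" --pt "-0.011 -0.048 0 0 1" --pt "-0.011 -0.048 0 0 1" --pt "-0.011 -0.048 0 0 1" --pt "-0.011 -0.048 0 0 1" --pt "0 0 0 0 1" --pt "0 0 0 0 1" --pt "0 0 0 0 1"

```text
time: 3.32
tool_pos: [0.4499, -0.1706, 0.2311]
eef_rot: [0.114, 0.994, 0.0, -0.0]
wrist_force: [0.2, 0.8, 0.4]
opening: 0.0854
grip_force: 0.0
```

```bash
cat >> h.py <<'E'
def ells(C,mask,lo,z):
    cs,_=cv2.findContours(mask.astype(np.uint8),cv2.RETR_LIST,cv2.CHAIN_APPROX_NONE)
    for c in cs:
        if cv2.contourArea(c)<lo or len(c)<20: continue
        P=np.array([ray(C,*p[0],z)[:2] for p in c],np.float32)
        (x,y),r=cv2.minEnclosingCircle(P)
        print(cv2.boundingRect(c),"mec",round(x,4),round(y,4),"r",round(r,4),"fit",np.round(P.mean(0),4),"hull fill",round(cv2.contourArea(P)/(np.pi*r*r+1e-9),2))
E
python3 - <<'E'
from h import *
import pickle
w=cam("wrist");pickle.dump(w,open("w2.pkl","wb"))
cv2.imwrite("pics/w2.png",cv2.resize(w[0],None,fx=1.5,fy=1.5)[:,:,::-1])
s=get_state();print(s["time"],s["tool_pos"],s["eef_rot"],s["q"])
g=cv2.cvtColor(w[0],cv2.COLOR_RGB2GRAY)
for t in (90,110,130):
    print(t);ells(w,g>t,600,.072)
E
```

```text
3.375 [ 0.44989356 -0.17078832  0.23114683] [ 1.13683993e-01  9.93516938e-01  1.18846328e-04 -1.70188936e-04] [-0.36512029  0.0669385   0.7022041   1.77518773 -0.04482293  1.31590089
  1.69023978]
90
(237, 293, 81, 61) mec 0.6263 -0.1818 r 0.0488 fit [ 0.6234 -0.1813] hull fill 0.58
(358, 246, 48, 59) mec 0.587 -0.0693 r 0.0408 fit [ 0.587 -0.064] hull fill 0.17
(96, 246, 49, 59) mec 0.5282 -0.3217 r 0.0408 fit [ 0.5264 -0.3283] hull fill 0.19
(421, 213, 38, 35) mec 0.5502 -0.0034 r 0.0186 fit [ 0.5499 -0.0033] hull fill 0.93
(413, 202, 53, 52) mec 0.5444 -0.0055 r 0.031 fit [ 0.5461 -0.0052] hull fill 0.72
(105, 185, 45, 42) mec 0.4569 -0.294 r 0.0216 fit [ 0.4567 -0.294 ] hull fill 0.94
(102, 182, 52, 48) mec 0.4565 -0.2937 r 0.0247 fit [ 0.4562 -0.2936] hull fill 0.95
(95, 158, 83, 78) mec 0.4499 -0.282 r 0.0446 fit [ 0.4498 -0.2826] hull fill 0.7
(220, 145, 59, 53) mec 0.4516 -0.1725 r 0.0276 fit [ 0.4512 -0.1717] hull fill 0.77
(216, 132, 68, 74) mec 0.4481 -0.1721 r 0.0352 fit [ 0.4489 -0.1719] hull fill 0.83
(391, 125, 121, 193) mec 0.5547 0.0221 r 0.1212 fit [0.5467 0.0183] h
[... 1721 characters left out ...]
2 fit [ 0.4567 -0.294 ] hull fill 0.95
(102, 181, 52, 50) mec 0.4566 -0.2938 r 0.0252 fit [ 0.4563 -0.2938] hull fill 0.95
(96, 158, 81, 78) mec 0.4492 -0.2827 r 0.0442 fit [ 0.4493 -0.2776] hull fill 0.68
(219, 144, 61, 58) mec 0.4519 -0.1727 r 0.0286 fit [ 0.4513 -0.1725] hull fill 0.95
(217, 140, 66, 65) mec 0.4512 -0.1725 r 0.0312 fit [ 0.451  -0.1724] hull fill 0.95
(466, 134, 36, 66) mec 0.4951 0.0395 r 0.032 fit [0.4931 0.0403] hull fill 0.36
(401, 126, 111, 192) mec 0.5566 0.0312 r 0.1152 fit [0.55  0.021] hull fill 0.39
(149, 26, 40, 43) mec 0.3303 -0.2136 r 0.0171 fit [ 0.3301 -0.2136] hull fill 0.94
(222, 0, 107, 62) mec 0.3268 -0.1211 r 0.0451 fit [ 0.3434 -0.1292] hull fill 0.09
```

View pics/w2.png

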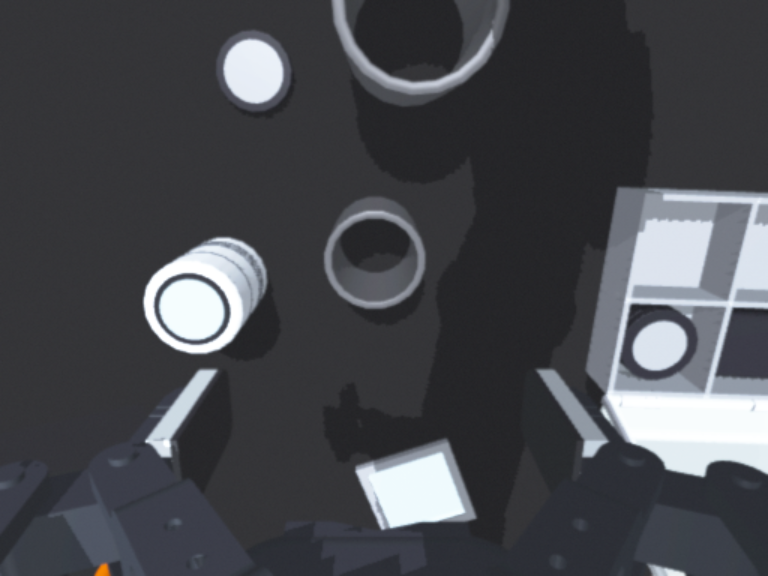

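The wrist view shows the hood centred at (375,260), which works out to (0.451,-0.1725) with r about 0.0315. The lens top is at (193,308), close to (0.455,-0.291), and the big hood is clear at the top. I'll grasp the hood with fingers at height, so they later stay above the case rim.

Emit:
carry_out --pt "-0.002 -0.001 0.045 0 1" --pt "0 0 0.045 0 1" --pt "0 0 0.045 0 1" --pt "0 0 0.03 0 1" --pt "0 0 0.015 0 1" --pt "0 0 0.015 0 1" --pt "0 0 0 0 1" --pt "0 0 0 0 1"

```text
time: 4.38
tool_pos: [0.4518, -0.174, 0.0371]
eef_rot: [0.115, 0.993, -0.0, 0.001]
wrist_force: [0.9, 0.3, -0.1]
opening: 0.0855
grip_force: 0.0
```

Emit:
carry_out --pt "0 0 0 0 0.6" --pt "0 0 0 0 0.5" --pt "0 0 0 0 0.5" --pt "0 0 0 0 0.4" --pt "0 0 0 0 0" --pt "0 0 0 0 0" --pt "0 0 0 0 0" --grip_force 30

```text
time: 5.25
tool_pos: [0.4518, -0.1739, 0.0373]
eef_rot: [0.115, 0.993, 0.0, 0.001]
wrist_force: [-2.3, 1.2, 7.3]
opening: 0.0634
grip_force: 31.5
```

Emit:
carry_out --pt "0 0 -0.02 0 0" --pt "0 0 -0.04 0 0" --pt "0 0 -0.045 0 0" --pt "0 0 -0.03 0 0" --pt "0 0.048 0 0 0" --pt "-0.001 0.048 0 0 0" --pt "-0.001 0.048 0 0 0" --pt "-0.001 0.049 0 0 0" --pt "0 0.049 0 0 0" --pt "0 0.049 0 0 0"

```text
time: 6.5
tool_pos: [0.5209, 0.1103, 0.1717]
eef_rot: [0.115, 0.993, 0.0, 0.0]
wrist_force: [0.3, -0.4, -0.1]
opening: 0.0635
grip_force: 33.5
```

Emit:
carry_out --pt "0 0 0 10.1 0" --pt "0 0 0 10.1 0" --pt "0 0 0 10.1 0" --pt "0 0 0 10.1 0" --pt "0 0 0 10.1 0" --pt "0 0 0 10.1 0" --pt "0 0 0 10.1 0" --pt "0 0 0 10.1 0" --pt "0 0 0 10.2 0" --pt "0 0 0 0 0"

```text
time: 7.75
tool_pos: [0.5206, 0.1088, 0.1714]
eef_rot: [0.789, 0.615, -0.0, 0.0]
wrist_force: [-0.3, -0.9, -0.5]
opening: 0.0631
grip_force: 33.6
```

Emit:
carry_out --pt "0 0 0 0 0" --pt "0 0 0 0 0" --pt "0 0 0 0 0"

```text
time: 8.12
tool_pos: [0.5207, 0.1087, 0.1713]
eef_rot: [0.789, 0.615, 0.0, -0.0]
wrist_force: [0.4, -0.3, -0.6]
opening: 0.0633
grip_force: 33.6
```

```bash
python3 - <<'E'
from h import *
import pickle
w=cam("wrist");pickle.dump(w,open("w3.pkl","wb"))
cv2.imwrite("pics/w3.png",cv2.resize(w[0],None,fx=1.5,fy=1.5)[:,:,::-1])
s=get_state();print(s["time"],s["tool_pos"],R.from_quat(s["eef_rot"]).as_matrix().round(3),s["q"],s["opening"],s["wrist_force"])
E
```

```text
8.175 [0.52066423 0.10871979 0.17129823] [[ 0.245  0.97  -0.   ]
 [ 0.97  -0.245  0.   ]
 [-0.    -0.    -1.   ]] [-0.88132362  0.26287891  0.73352473  1.74161488 -0.18716101  1.20861641
 -0.3455663 ] 0.0635831661673762 [ 0.39419067 -0.78459252 -1.07411277]
```

View pics/w3.png

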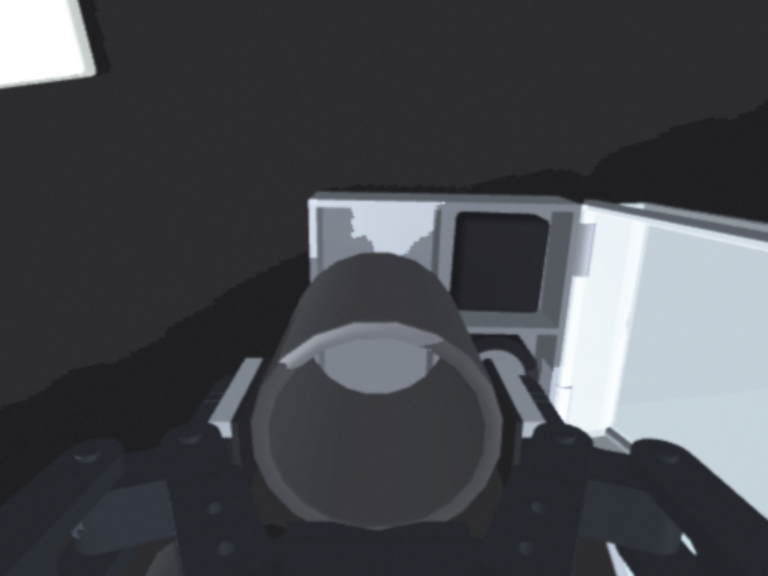

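The hood is held upright with its rim ellipse spanning x 252–501 and y 322–530. The case's left rim runs (312,195) to (580,200), the front wall is at x≈314, and the middle divider is at x≈446.

```bash
python3 - <<'E'
from h import *
import pickle
w=pickle.load(open("w3.pkl","rb"))
c=np.array([.547,.0645]);y=np.radians(-14.3);ex=np.array([np.cos(y),np.sin(y)]);ey=np.array([-ex[1],ex[0]])
def cs(u,v,z):
    p=ray(w,u/1.5,v/1.5,z)[:2]-c; return (np.array([p@ex,p@ey])*1000).round(1)
print("FLcorner(-75,75)",cs(310,194,.04),"inner FL(-71,71)",cs(318,207,.04),"BL corner",cs(580,202,.04),"divider y",cs(445,207,.04),"divider x near back cell batt",cs(500,325,.04))
r=.206
pts=[ray(w,u/1.5,v/1.5,r) for u,v in((252,426),(501,426),(376,322))]
for p in pts: print(((p[:2]-c)@ex*1000).round(1),((p[:2]-c)@ey*1000).round(1))
s=get_state()["tool_pos"][:2]-c;print("tcp",s@ex*1000,s@ey*1000)
# edge columns at a row through the cell, printed as case mm
g=cv2.cvtColor(w[0],cv2.COLOR_RGB2GRAY).astype(int)
row=g[142,200:400];e=np.abs(np.diff(row));
print([(200+i,row[i],row[i+1],cs(1.5*(200.5+i),213,.04)[0]) for i in np.where(e>12)[0]])
for col in(225,260,340):
    q=g[120:160,col];e=np.abs(np.diff(q));print(col,[(120+i,q[i],q[i+1],cs(1.5*col,1.5*(120.5+i),.04)[1]) for i in np.where(e>10)[0]])
E
```

```text
FLcorner(-75,75) [-72.   78.6] inner FL(-71,71) [-67.9  71.6] BL corner [75.3 74.6] divider y [ 1.7 71.7] divider x near back cell batt [36.9  2.5]
-66.4 41.1
-5.2 41.2
-36.0 68.5
tcp -36.44201768947735 36.3447629227852
[(np.int64(204), np.int64(49), np.int64(96), np.float64(-74.2)), (np.int64(205), np.int64(96), np.int64(186), np.float64(-73.4)), (np.int64(206), np.int64(186), np.int64(215), np.float64(-72.6)), (np.int64(209), np.int64(215), np.int64(182), np.float64(-70.1)), (np.int64(210), np.int64(182), np.int64(131), np.float64(-69.3)), (np.int64(211), np.int64(131), np.int64(108), np.float64(-68.4)), (np.int64(214), np.int64(109), np.int64(125), np.float64(-66.0)), (np.int64(234), np.int64(140), np.int64(188), np.float64(-49.5)), (np.int64(235), np.int64(188), np.int64(210), np.float64(-48.6)), (np.int64(288), np.int64(202), np.int64(167), np.float64(-4.9)), (np.int64(289), np.int64(167), np.int64(133), np.float64(-4.1)), (np.int64(290), np.int64(133), np.int64(105), np.float64(-3.3)), (np.int64(291), np.int64(105), np.int64(89), np.float64(-2.4)), (np.int64(293), np.int64(91),
[... 1270 characters left out ...]
4(132), np.int64(98), np.int64(129), np.float64(76.1)), (np.int64(133), np.int64(129), np.int64(185), np.float64(75.3)), (np.int64(134), np.int64(185), np.int64(207), np.float64(74.5))]
340 [(np.int64(128), np.int64(30), np.int64(47), np.float64(79.5)), (np.int64(129), np.int64(47), np.int64(76), np.float64(78.7)), (np.int64(130), np.int64(76), np.int64(94), np.float64(77.9)), (np.int64(134), np.int64(99), np.int64(114), np.float64(74.6)), (np.int64(135), np.int64(114), np.int64(130), np.float64(73.8)), (np.int64(140), np.int64(132), np.int64(118), np.float64(69.7)), (np.int64(141), np.int64(118), np.int64(61), np.float64(68.9)), (np.int64(142), np.int64(61), np.int64(32), np.float64(68.1))]
```

Emit:
carry_out --pt "0 0.001 0.03 0 0" --pt "0 0 0.03 0 0" --pt "0 0 0.022 0 0" --pt "0 0 0.008 0 0" --pt "0 0 0.007 0 0" --pt "0 0 0.007 0 0"

```text
time: 8.93
tool_pos: [0.5222, 0.1087, 0.0677]
eef_rot: [0.789, 0.614, 0.001, 0.0]
wrist_force: [-0.0, -0.1, -0.5]
opening: 0.0634
grip_force: 33.5
```

Emit:
carry_out --pt "0 0 0.007 0 0" --pt "0 0 0.007 0 0" --pt "0 0 0.004 0 0" --pt "0 0 0.003 0 0" --pt "0 0 0 0 0"

```text
time: 9.55
tool_pos: [0.5216, 0.1085, 0.0462]
eef_rot: [0.789, 0.614, -0.0, -0.0]
wrist_force: [-0.2, 0.4, -0.4]
opening: 0.0635
grip_force: 33.5
```

Emit:
carry_out --pt "0 0 0.002 0 0" --pt "0 0 0.001 0 0" --pt "0 0 0.001 0 0" --pt "0 0 0 0 0" --pt "0 0 0 0 0"

```text
time: 10.18
tool_pos: [0.5218, 0.1087, 0.0434]
eef_rot: [0.789, 0.614, 0.0, -0.0]
wrist_force: [-5.9, -1.3, 13.2]
opening: 0.0636
grip_force: 34.6
```

Emit:
carry_out --pt "0 0 -0.001 0 0.8" --pt "0 0 0 0 0.9" --pt "0 0 0 0 1" --pt "0 0 0 0 1" --pt "0 0 0 0 1" --pt "0 0 -0.01 0 1" --pt "0 0 -0.03 0 1" --pt "0 0 -0.04 0 1" --pt "0 0 -0.05 0 1" --pt "0 0 -0.05 0 1"

```text
time: 11.42
tool_pos: [0.5214, 0.1082, 0.2256]
eef_rot: [0.789, 0.614, 0.0, 0.0]
wrist_force: [0.4, 0.4, 0.7]
opening: 0.0855
grip_force: 0.0
```

```bash
python3 - <<'E'
from h import *
w=cam("wrist");
a=cam("top")
im=np.hstack([cv2.resize(w[0],(400,300)),cv2.resize(a[0][90:240,205:405],(400,300))])
cv2.imwrite("pics/w4.png",im[:,:,::-1])
# lens top from the top camera
s=get_state();print(s["time"],s["tool_pos"],s["opening"],s["q"])
g=cv2.cvtColor(w[0],cv2.COLOR_RGB2GRAY)
for t in (90,110):ells(w,g>t,600,.078)
E
```

```text
11.525 [0.52455523 0.10844065 0.22958667] 0.08555333325439599 [-0.90316073  0.21593361  0.7551248   1.65564704 -0.15446679  1.32087385
 -0.37174777]
(97, 246, 47, 59) mec 0.3752 0.0386 r 0.0385 fit [0.3707 0.0412] hull fill 0.17
(299, 213, 36, 33) mec 0.5693 0.0416 r 0.0171 fit [0.5693 0.0417] hull fill 0.94
(288, 201, 65, 54) mec 0.575 0.0454 r 0.0333 fit [0.5754 0.046 ] hull fill 0.7
(220, 156, 67, 51) mec 0.5228 0.1048 r 0.0314 fit [0.5213 0.1012] hull fill 0.49
(291, 132, 58, 61) mec 0.583 0.1034 r 0.0342 fit [0.5835 0.1042] hull fill 0.67
(211, 123, 301, 195) mec 0.622 0.0276 r 0.1795 fit [0.6215 0.0372] hull fill 0.41
(0, 0, 92, 65) mec 0.3942 0.2647 r 0.0383 fit [0.3925 0.2639] hull fill 0.6
(97, 247, 47, 58) mec 0.3757 0.0385 r 0.0382 fit [0.3708 0.0412] hull fill 0.16
(300, 213, 35, 32) mec 0.5695 0.0417 r 0.0167 fit [0.5694 0.0417] hull fill 0.93
(283, 201, 71, 61) mec 0.5695 0.0385 r 0.0424 fit [0.5715 0.0373] hull fill 0.57
(216, 200, 68, 62) mec 0.5067 0.0551 r 0.043 fit [0.5053 0.0498] hull fill 0.22
(216, 155, 71, 53) mec 0.5198 0.1006 r 0.0341 fit [0.5183 0.1012] hull fill 0.47
(286, 131, 76, 69) mec 0.5862 0.0996 r 0.0431 fit [0.5873 0.0997] hull fill 0.61
(216, 130, 71, 36) mec 0.528 0.1314 r 0.0335 fit [0.5297 0.1354] hull fill 0.17
(212, 125, 300, 193) mec 0.6225 0.0285 r 0.1789 fit [0.6298 0.0326] hull fill 0.39
(0, 0, 92, 65) mec 0.3942 0.2647 r 0.0383 fit [0.3925 0.264 ] hull fill 0.59
```

View pics/w4.png

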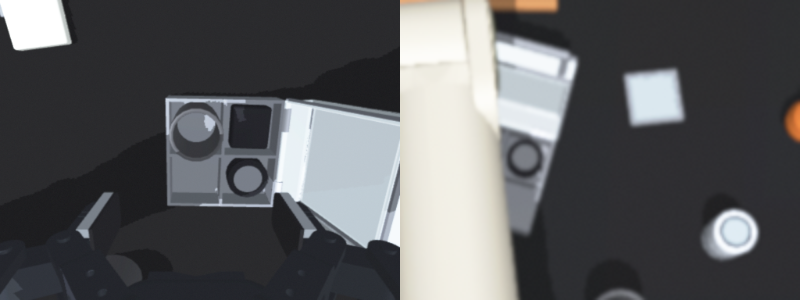

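The hood stands upright in the left cell, at wrist crop (196,133), and the right cell is empty. Going to the lens now.

Emit:
carry_out --pt "-0.05 0.004 0 0 1" --pt "-0.05 0.004 0 0 1" --pt "-0.05 0.004 0 0 1" --pt "-0.05 0.004 0 0 1" --pt "-0.05 0.004 0 0 1" --pt "-0.05 0.004 0 0 1" --pt "-0.05 0.004 0 0 1" --pt "-0.05 0.003 0 0 1" --pt "0 0 0 0 1" --pt "0 0 0 0 1"

```text
time: 12.78
tool_pos: [0.4532, -0.2867, 0.2231]
eef_rot: [0.789, 0.614, -0.0, -0.0]
wrist_force: [0.1, -0.2, 0.5]
opening: 0.0852
grip_force: 0.0
```

```bash
python3 - <<'E'
from h import *
w=cam("wrist");save(w,"w5.png")
s=get_state();print(s["time"],s["tool_pos"],s["opening"],s["q"])
g=cv2.cvtColor(w[0],cv2.COLOR_RGB2GRAY)
for t in (110,150):ells(w,g>t,900,.078)
E
```

```text
12.825 [ 0.45372926 -0.28583562  0.22310965] 0.08535702536259165 [-0.30855329  0.28330765  0.99305752  1.66082286 -0.24387666  1.33075989
  0.47789491]
(411, 212, 93, 76) mec 0.6296 -0.4133 r 0.0579 fit [ 0.6264 -0.4079] hull fill 0.34
(231, 157, 47, 45) mec 0.4551 -0.2912 r 0.0212 fit [ 0.4553 -0.291 ] hull fill 0.95
(228, 153, 53, 52) mec 0.4554 -0.291 r 0.0242 fit [ 0.4554 -0.2909] hull fill 0.94
(219, 134, 70, 78) mec 0.4564 -0.2862 r 0.0358 fit [ 0.456  -0.2866] hull fill 0.84
(93, 113, 47, 47) mec 0.3498 -0.2242 r 0.0201 fit [ 0.3498 -0.2239] hull fill 0.95
(406, 0, 101, 65) mec 0.641 -0.2022 r 0.0426 fit [ 0.6378 -0.2075] hull fill 0.44
(0, 0, 78, 72) mec 0.318 -0.132 r 0.0412 fit [ 0.3226 -0.143 ] hull fill 0.11
(414, 215, 90, 73) mec 0.6306 -0.4163 r 0.0549 fit [ 0.6286 -0.4117] hull fill 0.31
(231, 157, 46, 45) mec 0.4553 -0.2912 r 0.0207 fit [ 0.4553 -0.291 ] hull fill 0.95
(227, 153, 55, 53) mec 0.4554 -0.2911 r 0.0245 fit [ 0.4555 -0.2909] hull fill 0.96
(219, 135, 70, 77) mec 0.4568 -0.2865 r 0.0354 fit [ 0.457 -0.282] hull fill 0.82
(97, 117, 39, 39) mec 0.3499 -0.2243 r 0.017 fit [ 0.3499 -0.2241] hull fill 0.94
(409, 0, 97, 64) mec 0.6417 -0.2024 r 0.0411 fit [ 0.6385 -0.2075] hull fill 0.45
```

Emit:
carry_out --pt "-0.005 0.003 0.04 0 1" --pt "0 0 0.045 0 1" --pt "0 0 0.045 0 1" --pt "0 0 0.03 0 1" --pt "0 0 0.015 0 1" --pt "0 0 0.012 0 1" --pt "0 0 0 0 1" --pt "0 0 0 0 1"

```text
time: 13.82
tool_pos: [0.4558, -0.2928, 0.0373]
eef_rot: [0.789, 0.614, 0.0, 0.001]
wrist_force: [0.2, 0.6, 0.3]
opening: 0.0853
grip_force: 0.0
```

Emit:
carry_out --pt "0 0 0 0 0.6" --pt "0 0 0 0 0.5" --pt "0 0 0 0 0.5" --pt "0 0 0 0 0.4" --pt "0 0 0 0 0" --pt "0 0 0 0 0" --pt "0 0 0 0 0" --grip_force 40

```text
time: 14.7
tool_pos: [0.4554, -0.2927, 0.0373]
eef_rot: [0.789, 0.614, 0.0, 0.0]
wrist_force: [-2.3, 1.8, 6.6]
opening: 0.0612
grip_force: 42.6
```

Emit:
carry_out --pt "0 0 -0.02 0 0" --pt "0 0 -0.04 0 0" --pt "0 0 -0.045 0 0" --pt "0 0 -0.035 0 0"

```text
time: 15.2
tool_pos: [0.455, -0.2929, 0.1792]
eef_rot: [0.789, 0.614, 0.0, 0.001]
wrist_force: [1.4, -0.2, -3.1]
opening: 0.061
grip_force: 44.9
```

Emit:
carry_out --pt "0.04 -0.005 0 0 0" --pt "0.05 -0.005 0 0 0" --pt "0.05 -0.005 0 0 0" --pt "0.05 -0.005 0 0 0" --pt "0.05 -0.005 0 0 0" --pt "0.05 -0.005 0 0 0" --pt "0.042 -0.005 0 0 0" --pt "0 0 0 0 0" --pt "0 0 0 0 0" --pt "0 0 0 0 0"

```text
time: 16.45
tool_pos: [0.5027, 0.0364, 0.1767]
eef_rot: [0.79, 0.613, 0.0, 0.0]
wrist_force: [-1.1, -0.6, -3.4]
opening: 0.0608
grip_force: 44.9
```

```bash
python3 - <<'E'
from h import *
import pickle
w=cam("wrist");pickle.dump(w,open("w6.pkl","wb"))
cv2.imwrite("pics/w6.png",cv2.resize(w[0],None,fx=1.5,fy=1.5)[:,:,::-1])
s=get_state();print(s["time"],s["tool_pos"],s["opening"],s["q"],s["wrist_force"])
E
```

```text
16.5 [0.50266148 0.03653753 0.17661296] 0.06090099223883717 [-0.89328729  0.20154727  0.86674793  1.80797838 -0.16409053  1.20645553
 -0.22854339] [ 0.23340233 -0.22888853 -2.18543663]
```

View pics/w6.png

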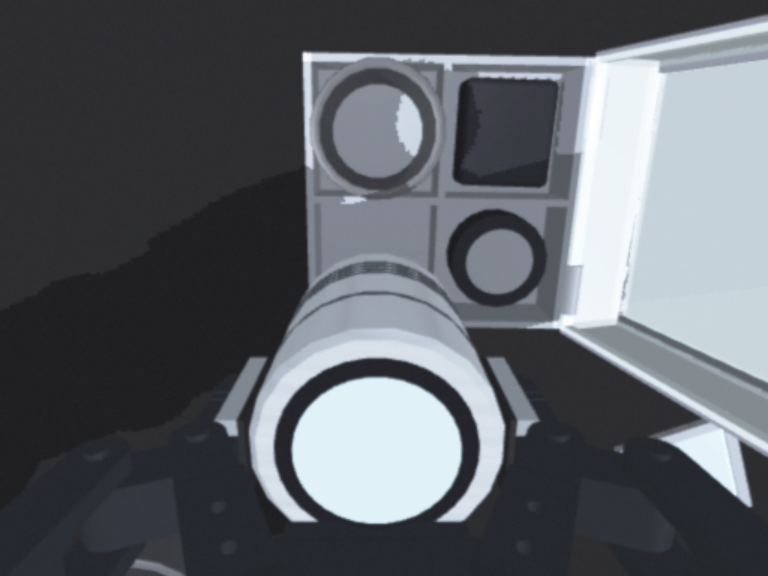

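The lens is held upright over the case. The front wall rim runs x 307–315 at row 230, the middle divider is at x≈438, and the left/right divider is at y≈198. The hood is seated in the left cell at (378,128).

```bash
python3 - <<'E'
from h import *
import pickle
w=pickle.load(open("w6.pkl","rb"))
s=get_state();tp=s["tool_pos"];Rt=R.from_quat(s["eef_rot"])
def tl(u,v,z=.04): return (Rt.inv().apply(ray(w,u,v,z)-tp)[:2]*1000).round(1)
g=cv2.cvtColor(w[0],cv2.COLOR_RGB2GRAY).astype(int)
for r in(145,155):
    row=g[r,190:320];e=np.abs(np.diff(row));print(r,[(190+i,row[i],row[i+1],tl(190.5+i,r)[1]) for i in np.where(e>8)[0]])
for c in(225,250,275):
    q=g[120:150,c];e=np.abs(np.diff(q));print(c,[(120+i,q[i],q[i+1],tl(c,120.5+i)[0]) for i in np.where(e>6)[0]])
zt=.078-.0373+tp[2]
print("lens top L,R",tl(250/1.5,300,zt),tl(504/1.5,300,zt),"disc",tl(377/1.5,450/1.5,zt))
E
```

```text
145 [(np.int64(203), np.int64(38), np.int64(76), np.float64(-39.3)), (np.int64(204), np.int64(76), np.int64(119), np.float64(-38.5)), (np.int64(205), np.int64(119), np.int64(132), np.float64(-37.7)), (np.int64(208), np.int64(134), np.int64(121), np.float64(-35.1)), (np.int64(209), np.int64(121), np.int64(111), np.float64(-34.3)), (np.int64(213), np.int64(114), np.int64(128), np.float64(-30.9)), (np.int64(285), np.int64(133), np.int64(118), np.float64(29.8)), (np.int64(286), np.int64(118), np.int64(99), np.float64(30.7)), (np.int64(289), np.int64(90), np.int64(100), np.float64(33.2)), (np.int64(290), np.int64(100), np.int64(122), np.float64(34.0)), (np.int64(291), np.int64(122), np.int64(133), np.float64(34.9)), (np.int64(308), np.int64(134), np.int64(124), np.float64(49.2)), (np.int64(309), np.int64(124), np.int64(95), np.float64(50.0)), (np.int64(310), np.int64(95), np.int64(63), np.float64(50.9)), (np.int64(311), np.int64(63), np.int64(41), np.float64(51.7)), (np.int64(312), np.int64(41), np.int64(32), np.float64(52.6))]
155 [(np.int64(203), np.int64(35), np.int64(60), np.float64(-
[... 1438 characters left out ...]
.int64(132), np.int64(93), np.int64(120), np.float64(39.0)), (np.int64(133), np.int64(120), np.int64(133), np.float64(38.2))]
275 [(np.int64(121), np.int64(140), np.int64(132), np.float64(48.0)), (np.int64(122), np.int64(132), np.int64(120), np.float64(47.2)), (np.int64(123), np.int64(120), np.int64(99), np.float64(46.4)), (np.int64(125), np.int64(99), np.int64(121), np.float64(44.7)), (np.int64(126), np.int64(121), np.int64(112), np.float64(43.9)), (np.int64(127), np.int64(112), np.int64(99), np.float64(43.1)), (np.int64(130), np.int64(99), np.int64(112), np.float64(40.6)), (np.int64(131), np.int64(112), np.int64(132), np.float64(39.8))]
lens top L,R [  2.  -29.2] [ 2.  30.8] disc [2.  0.8]
```

```bash
python3 - <<'E'
from h import *
import pickle
w=pickle.load(open("w6.pkl","rb"))
s=get_state();tp=s["tool_pos"];Rt=R.from_quat(s["eef_rot"])
def tl(u,v,z=.04): return (Rt.inv().apply(ray(w,u,v,z)-tp)[:2]*1000).round(1)
g=cv2.cvtColor(w[0],cv2.COLOR_RGB2GRAY).astype(int)
for c,rs in((230,(28,52)),(275,(28,52)),(350,(28,52)),(350,(195,225)),(360,(195,225)),(350,(120,150)),(365,(120,150))):
    q=g[rs[0]:rs[1],c];e=np.abs(np.diff(q));print(c,[(rs[0]+i,int(q[i]),int(q[i+1]),float(tl(c,rs[0]+i+.5)[0])) for i in np.where(e>6)[0]])
cv2.imwrite("pics/w6c.png",cv2.resize(w[0][100:235,195:395],None,fx=4,fy=4,interpolation=cv2.INTER_NEAREST)[:,:,::-1])
E
```

```text
230 [(np.int64(33), 46, 71, 114.6), (np.int64(34), 71, 144, 113.9), (np.int64(35), 144, 215, 113.1), (np.int64(39), 219, 207, 110.3), (np.int64(40), 207, 157, 109.6), (np.int64(41), 157, 111, 108.9), (np.int64(43), 105, 121, 107.5), (np.int64(44), 121, 133, 106.8), (np.int64(50), 123, 106, 102.4)]
275 [(np.int64(34), 49, 88, 113.8), (np.int64(35), 88, 159, 113.1), (np.int64(36), 159, 213, 112.4), (np.int64(39), 215, 198, 110.3), (np.int64(40), 198, 142, 109.6), (np.int64(41), 142, 109, 108.9), (np.int64(42), 109, 99, 108.2), (np.int64(45), 101, 120, 106.0), (np.int64(46), 120, 128, 105.3)]
350 [(np.int64(35), 46, 70, 113.1), (np.int64(36), 70, 136, 112.4), (np.int64(37), 136, 204, 111.7), (np.int64(41), 209, 194, 108.8), (np.int64(42), 194, 147, 108.1), (np.int64(43), 147, 112, 107.4), (np.int64(46), 108, 120, 105.2), (np.int64(47), 120, 160, 104.5), (np.int64(48), 160, 205, 103.8), (np.int64(50), 200, 164, 102.4)]
350 [(np.int64(196), 44, 61, -17.2), (np.int64(197), 61, 98, -18.1), (np.int64(198), 98, 130, -19.1), (np.int64(201), 131, 118, -21.9), (np.int64(202), 118, 99, -22.8), (n
[... 261 characters left out ...]
, -35.2), (np.int64(217), 206, 180, -37.1), (np.int64(218), 180, 78, -38.1), (np.int64(219), 78, 44, -39.0)]
350 [(np.int64(123), 38, 67, 46.3), (np.int64(124), 67, 115, 45.5), (np.int64(125), 115, 133, 44.7), (np.int64(127), 131, 118, 43.0), (np.int64(128), 118, 100, 42.2), (np.int64(131), 97, 110, 39.8), (np.int64(132), 110, 132, 38.9), (np.int64(145), 128, 109, 28.0), (np.int64(146), 109, 67, 27.2), (np.int64(147), 67, 44, 26.3)]
365 [(np.int64(127), 117, 109, 43.0), (np.int64(128), 109, 99, 42.2), (np.int64(131), 97, 107, 39.7), (np.int64(132), 107, 126, 38.9), (np.int64(133), 126, 133, 38.1), (np.int64(136), 134, 124, 35.6), (np.int64(137), 124, 99, 34.8), (np.int64(138), 99, 92, 33.9)]
```

View pics/w6c.png

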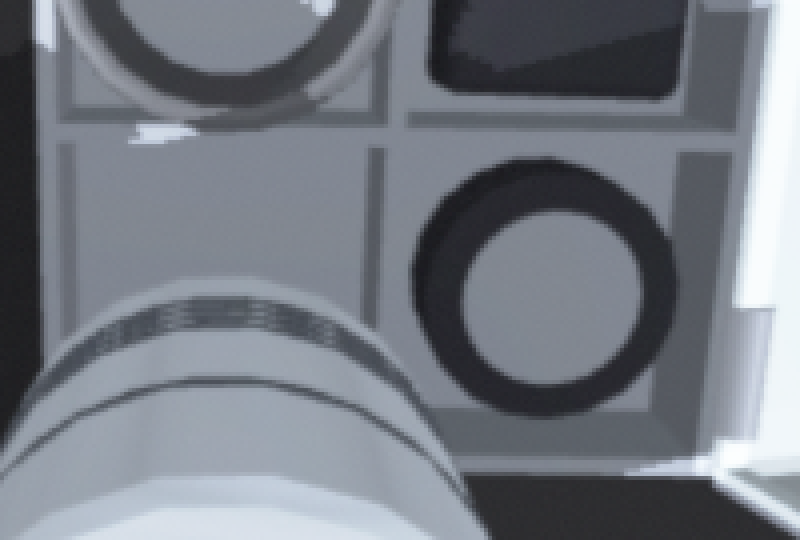

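The close crop shows the left/right divider's top face ending at crop v≈143, so the right cell's centre sits at tool x ≈ +1.7 mm, y ≈ -0.4 mm. The lens is within a millimetre of that, so I'll lower it.

Emit:
carry_out --pt "0 -0.001 0.03 0 0" --pt "0 0 0.03 0 0" --pt "0 0 0.03 0 0" --pt "0 0 0.008 0 0" --pt "0 0 0.007 0 0" --pt "0 0 0.007 0 0" --pt "0 0 0.007 0 0" --pt "0 0 0.005 0 0" --pt "0 0 0.003 0 0" --pt "0 0 0 0 0"

```text
time: 17.75
tool_pos: [0.5017, 0.0382, 0.0491]
eef_rot: [0.789, 0.614, -0.0, -0.0]
wrist_force: [0.7, 0.3, -3.4]
opening: 0.0607
grip_force: 44.9
```

Emit:
carry_out --pt "0 0 0.002 0 0" --pt "0 0 0.002 0 0" --pt "0 0 0.002 0 0" --pt "0 0 0 0 0" --pt "0 0 0 0 0"

```text
time: 18.38
tool_pos: [0.5018, 0.0383, 0.0434]
eef_rot: [0.789, 0.614, 0.0, -0.0]
wrist_force: [-0.9, 0.2, 0.1]
opening: 0.0614
grip_force: 45.1
```

Emit:
carry_out --pt "0 0 0 0 0.75" --pt "0 0 0 0 0.85" --pt "0 0 0 0 1" --pt "0 0 0 0 1" --pt "0 0 0 0 1" --pt "0 0 -0.01 0 1" --pt "0 0 -0.03 0 1" --pt "0 0 -0.04 0 1" --pt "0 0 -0.05 0 1" --pt "0 0 -0.06 0 1"

```text
time: 19.62
tool_pos: [0.5011, 0.0379, 0.235]
eef_rot: [0.789, 0.614, -0.0, -0.0]
wrist_force: [1.4, 0.8, -0.2]
opening: 0.0854
grip_force: 0.0
```

Emit:
carry_out --pt "0 0 -0.05 0 1" --pt "0 0 -0.04 0 1" --pt "0 0 0 0 1" --pt "0 0 0 0 1"

```text
time: 20.12
tool_pos: [0.5015, 0.0381, 0.323]
eef_rot: [0.789, 0.614, -0.0, -0.0]
wrist_force: [-0.5, -0.2, -0.5]
opening: 0.0854
grip_force: 0.0
```

```bash
python3 - <<'E'
from h import *
import pickle
w=cam("wrist");b=cam("side");pickle.dump((w,b),open("w7.pkl","wb"))
x=cv2.resize(b[0][120:220,220:340],(480,400),interpolation=cv2.INTER_CUBIC)
im=np.zeros((584,512+0,3),np.uint8)
im=np.hstack([cv2.resize(w[0],(400,300)),cv2.resize(x,(360,300))])
cv2.imwrite("pics/w7.png",im[:,:,::-1])
s=get_state();print(s["time"],s["tool_pos"],s["opening"],s["q"])
c=np.array([.5484,.0645]);y=np.radians(-15);ex=np.array([np.cos(y),np.sin(y)])
for th in(1.85,.785):
    r=.075-.19*np.cos(th)+.015*np.sin(th);z=.04+.19*np.sin(th)+.015*np.cos(th)
    p=np.r_[c+ex*r,z];print("bar",th,p.round(4),"side px",proj(b,p),"wrist px",proj(w,p))
E
```

```text
20.225 [0.5011375  0.03819333 0.32227359] 0.08551239366385668 [-0.95393141  0.10031786  0.89716779  1.56151008 -0.07809434  1.51943387
 -0.30340132]
bar 1.85 [0.6854 0.0278 0.2185] side px [307.19724009 148.07754449] wrist px [493.09040173 142.93955851]
bar 0.785 [0.5013 0.0771 0.1849] side px [249.73098779 160.23211494] wrist px [238.56354105 133.88243738]
```

View pics/w7.png

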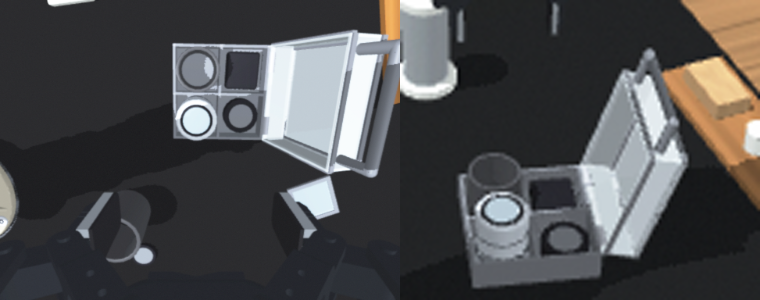

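Lens (wrist crop (195,118)) and hood (197,70) both stand in the front cells and the lid still leans back. The bar's midpoint is near wrist crop (384,105), close to the prediction. I'll hover over the bar and measure it.

Emit:
carry_out --pt "0.009 0.045 0 0 1" --pt "0.009 0.045 0 0 1" --pt "0.009 0.045 0 0 1" --pt "0.009 0.045 0 0 1" --pt "0 0 0 0 1" --pt "0 0 0 0 1" --pt "0 0 0 0 1"

```text
time: 21.1
tool_pos: [0.6844, 0.029, 0.3241]
eef_rot: [0.789, 0.614, 0.001, -0.0]
wrist_force: [-0.8, 0.8, 0.1]
opening: 0.0851
grip_force: 0.0
```

```bash
python3 - <<'E'
from h import *
import pickle
w=cam("wrist");pickle.dump(w,open("w8.pkl","wb"))
cv2.imwrite("pics/w8.png",cv2.resize(w[0],None,fx=1.5,fy=1.5)[:,:,::-1])
s=get_state();print(s["time"],s["tool_pos"],s["opening"],s["q"])
c=np.array([.5484,.0645]);y=np.radians(-15);ex=np.array([np.cos(y),np.sin(y)]);ey=np.array([-ex[1],ex[0]])
th=1.85
r=.075-.19*np.cos(th)+.015*np.sin(th);z=.04+.19*np.sin(th)+.015*np.cos(th)
for k in(-.06,0,.06):print("bar px*1.5",1.5*proj(w,np.r_[c+ex*r+ey*k,z]))
E
```

```text
21.15 [0.6843957  0.02919079 0.32440735] 0.08541115654874132 [-0.53999235  0.61820991  0.8755353   1.01055989 -0.4660954   1.68864282
 -0.07388677]
bar px*1.5 [376.11834023 387.67238703]
bar px*1.5 [377.57509294 284.00857291]
bar px*1.5 [379.24038366 165.50500891]
```

View pics/w8.png

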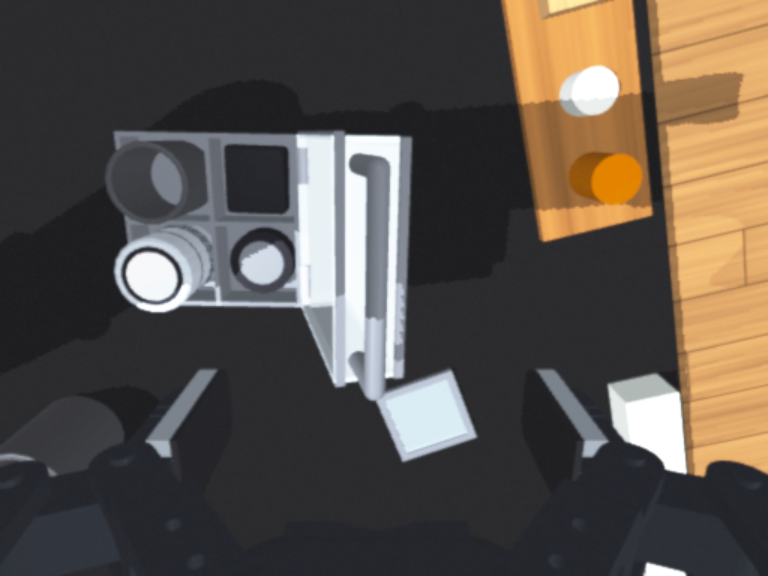

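The bar runs (377,158) to (374,398), centred between the fingers and matching the prediction. I'll descend and close on it.

Emit:
carry_out --pt "0 0 0.04 0 1" --pt "0 0 0.04 0 1" --pt "0 0 0.02 0 1" --pt "0 0 0.01 0 1" --pt "0 0 0.01 0 1" --pt "0 0 0 0 1" --pt "0 0 0 0 1"

```text
time: 22.02
tool_pos: [0.6854, 0.0288, 0.2042]
eef_rot: [0.789, 0.614, 0.0, 0.0]
wrist_force: [0.6, -0.0, 0.3]
opening: 0.0852
grip_force: 0.0
```

Emit:
carry_out --pt "0 0 0 0 0.6" --pt "0 0 0 0 0.4" --pt "0 0 0 0 0.25" --pt "0 0 0 0 0.2" --pt "0 0 0 0 0.1" --pt "0 0 0 0 0" --pt "0 0 0 0 0" --pt "0 0 0 0 0" --pt "0 0 0 0 0" --grip_force 40

```text
time: 23.15
tool_pos: [0.6843, 0.0291, 0.2033]
eef_rot: [0.789, 0.614, -0.001, -0.001]
wrist_force: [-5.2, -0.2, 2.5]
opening: 0.0104
grip_force: 39.1
```

Emit:
carry_out --pt "0 -0.012 -0.004 0 0" --pt "0 -0.012 -0.003 0 0" --pt "0 -0.013 -0.002 0 0" --pt "0 -0.012 -0.002 0 0" --pt "0 -0.013 -0.001 0 0" --pt "0 0 0 0 0"

```text
time: 23.9
tool_pos: [0.6242, 0.0453, 0.2165]
eef_rot: [0.789, 0.615, 0.001, -0.0]
wrist_force: [2.2, 3.7, 8.2]
opening: 0.0105
grip_force: 41.1
```

Emit:
carry_out --pt "0 -0.013 0 0 0" --pt "0 -0.0125 0.001 0 0" --pt "0 -0.0125 0.0015 0 0" --pt "0 -0.0125 0.0025 0 0" --pt "0 -0.012 0.0035 0 0" --pt "0 -0.012 0.004 0 0" --pt "0 0 0 0 0"

```text
time: 24.78
tool_pos: [0.5512, 0.0648, 0.2027]
eef_rot: [0.788, 0.615, 0.0, -0.002]
wrist_force: [0.3, 6.3, 4.5]
opening: 0.0106
grip_force: 41.0
```

```bash
python3 - <<'E'
from h import *
b=cam("side");cv2.imwrite("pics/s9.png",cv2.resize(b[0][90:230,200:360],None,fx=3.5,fy=3.5,interpolation=cv2.INTER_CUBIC)[:,:,::-1])
s=get_state();print(s["time"],s["tool_pos"],s["wrist_force"],s["ft_torque"],s["q"])
c=np.array([.5484,.0645]);y=np.radians(-15);ex=np.array([np.cos(y),np.sin(y)])
h=c+.075*ex;d=np.r_[(s["tool_pos"][:2]-h)@ex, s["tool_pos"][2]+.017-.04];print("r",np.hypot(*d),"theta",np.arctan2(d[1],-d[0])-.0788)
E
```

```text
24.825 [0.55152876 0.06469956 0.20283273] [0.49639917 5.969347   5.49765114] [ 1.28251761 -0.26476715 -0.20305576] [-0.91729924  0.34677777  0.94678307  1.64105911 -0.29287295  1.3048136
 -0.16598497]
r 0.1937216005652825 theta 1.1110278842067414
```

Emit:
carry_out --pt "0 -0.0115 0.005 0 0" --pt "0 -0.0115 0.006 0 0" --pt "0 -0.011 0.0065 0 0" --pt "0 -0.0105 0.0075 0 0" --pt "0 -0.01 0.008 0 0" --pt "0 0 0 0 0" --pt "0 0 0 0 0" --pt "0 0 0 0 0"

```text
time: 25.82
tool_pos: [0.4985, 0.0783, 0.1693]
eef_rot: [0.788, 0.615, -0.0, -0.002]
wrist_force: [0.3, 9.4, 1.5]
opening: 0.0104
grip_force: 40.7
```

```bash
python3 - <<'E'
from h import *
b=cam("side");cv2.imwrite("pics/s10.png",cv2.resize(b[0][90:230,200:360],None,fx=3.5,fy=3.5,interpolation=cv2.INTER_CUBIC)[:,:,::-1])
s=get_state();print(s["time"],s["tool_pos"],s["opening"],s["wrist_force"],s["ft_torque"],np.abs(s["qvel"]).max())
for cx,yd in((.5484,-15),(.547,-14.3)):
    c=np.array([cx,.0645]);y=np.radians(yd);ex=np.array([np.cos(y),np.sin(y)])
    h=c+.075*ex;d=np.r_[(s["tool_pos"][:2]-h)@ex, s["tool_pos"][2]+.017-.04];print("r",np.hypot(*d),"theta",np.arctan2(d[1],-d[0])-.0788)
E
```

```text
25.875 [0.49846673 0.07826745 0.16926403] 0.010495291327193757 [1.18658332 9.3933236  1.44525543] [ 1.71274684 -0.12765651 -0.16761544] 0.0012564792189937474
r 0.1935721298759435 theta 0.7777769833085055
r 0.1926807354215962 theta 0.7831301617723596
```

View pics/s10.png

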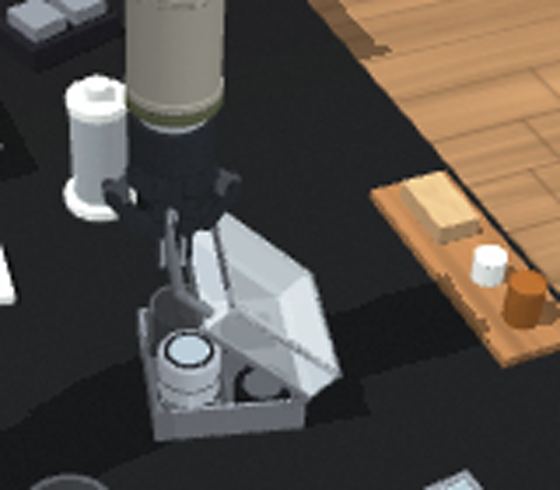

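The side view shows the lid held by its bar at about 45° (bar at (180,265)). The lens stands at (188,370) with the hood behind it, and nothing else touches the lid. I'll hand the job in.

```bash
python3 -c "
from rig import *
print(finish_job())"
```

```text
the job is handed in; nothing more can be done
None
```

The lens is in the right front cell and the hood in the left, both standing upright and released. The gripper holds the lid by its bar at about 45° (estimated from the tool position), and the job is handed in; no verdict was returned.

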